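# Unlock the print-bed lift and hold it at its third step

### The job

Release the lock of the printer's bed lift: push the square sprung knob down and, keeping it down, turn it clockwise to its stop, then let it spring back up. Only then turn the bar-shaped lift dial clockwise past its first two clicks to the third, so that the print bed is fully raised; the dial springs back if let go, so finish while still gripping it and holding it there. Leave the spool, the scraper and the jar where they are.

Things in the scene. Friction and masses are not known exactly. Their poses are not given: they have to be found in the camera images.
- console: The bed-lift unit, fixed to the table: a grey control housing, 150 (x) x 340 (y) x 60 mm high, with lock and dial side by side on its top, about 170 mm apart; which is left or right varies, and each is turned in its place. The print bed is behind it (+x). Origin: centre of the housing's underside, on the table; x points away from the robot to the bed
- bed (a joint): height in m of the aluminium print bed (200 x 270 mm plate, grey print on it, top 48 mm above the table at rest, centre 195 mm behind the housing's centre, guide rods up to 119 mm) above its rest; the dial lifts it 25 mm per rad, so 0.03 at the third step
- lock_head: Square black head of the press-turn lock knob, 28 x 28 mm, 36 mm high, on a steel stem over a round aluminium collar (60 mm wide, 12 mm high). Origin: centre of the head, on the turning axis, 48 mm above the housing's top when up; the head's underside is then 18 mm above the collar. z up, x and y along the square's sides; either pair of sides can be gripped
- lock_press (a joint): how far the lock knob is pressed down, in m: 0 up, 0.009 fully down. Spring: 3 N to start, about 8 N fully down. At either end of its turn it springs back up when let go; in between it is kept down
- lock (a joint): angle of the lock knob in rad, clockwise from above: 0 locked (the start), 0.9 released (hard stop). It turns only while pressed down by at least 5 mm (blocked otherwise), with little friction (about 0.02 N m)
- dial_handle: Black bar grip of the lift dial, 50 mm long (x), 14 mm thick (y), 36 mm high, on a black disc 56 mm wide (its top 18 mm below the origin) over an aluminium scale plate 96 mm wide with four black marks (rest and three steps, the third the longest), read by a small nose on the dial's -x side. Origin: centre of the bar, on the turning axis, 32 mm above the housing's top; z up
- dial (a joint): angle of the lift dial in rad, clockwise from above: 0 at rest (the start), detents at 0.4, 0.8 and 1.2; the third is the last, the hard stop is at 1.3. It springs back to 0 when let go; holding or turning it takes 0.05 to 0.25 N m. It is not blocked while the lock is on, but must not be turned then
- spool: loose bystander: spool of grey filament lying flat, 150 mm wide, 54 mm high, at the +y end of the unit. Origin: centre of its underside
- scraper: loose bystander: spatula-like scraper lying on the table between robot and unit, 280 mm long, its round handle 20 mm thick. Origin: underside, near its middle; x along it
- nozzle_jar: loose bystander: small closed jar, 48 mm wide, 60 mm high, at the -y end of the unit. Origin: centre of its underside

How it is judged:
By the outcome, as a careful person would: the job done as asked, in the order asked, and still so for the second after the job is handed in, while the arm keeps its last pose, push and grip.
It also fails if it takes over 51 s, if anything falls off the work surface, if the arm or the gripper's body presses on something with over 40 N, if the wrist force passes 120 N, or if a joint passes its speed limit or range.

### The arm

A 6-joint arm with a two-finger parallel gripper is mounted at the origin on the work surface. World frame = base frame: x ahead of the robot, y to its left, z up, the work surface at z = 0. Lengths are in m, angles in rad, forces in N, time in s.
With the tool pointing down it reaches from about 0.375 to 0.9 m from the base axis. Payload 3.1 kg.
Tool frame: the origin (TCP) lies midway between the tips of the shut fingers; the grasp point (between the pads) lies 19 mm behind it; x points along the fingers, y is the direction in which the jaws open and shut, and the axes are right-handed (so a half turn about x gives the same grasp; the last joint's range is limited). The gripper opens to 87 mm and grips with 3 to 60 N. Pads are 19 mm wide; open, the fingers measure 117 mm over their backs; the gripper's body (75 mm by 190 mm) begins 51 mm behind the grasp point.
Start: joints at [-1.508, 0.527, 1.433, -0, 1.181, -0.178], TCP at [0.149, -0.607, 0.223] pointing down, gripper open.
Joint ranges: [-3.08, 3.08], [-0.75, 2.2], [0.22, 2.44], [-1.43, 4.57], [0, 2.65], [-2.85, 2.85]. Speed limits (rad/s): [2.79, 2.79, 3.14, 3.14, 3.14, 3.14].

### API

Orientations are given as a unit quaternion [x, y, z, w].
In Python, from rig import get_obs, imaging, robot gives the robot as it stands.
- The arm moves only by the shell command python3 -m inch 'ROWS' [FORCE]. ROWS is JSON, a list of rows, each a list of 3 entries, a list of its own where there are three numbers: the finger opening in mm, from 0 to 87, then the shift along the tool's x, y, z in mm, then the turn, a rotation vector about the tool's x, y, z in degrees. In form: [[grip, [dx, dy, dz], [wx, wy, wz]], ...]. A call has 1 to 12 rows; each row shifts and turns the pose as measured when the row begins, along the tool's axes as they then stand; what a row does not reach is not made up. A row lasts 1/8 s, in which the tool goes at most 62.5 mm and 10.7 degrees, less where a joint would pass 70% of its speed; a pose out of reach is approached as far as the arm can. A call with a gripper value outside its range is refused whole. The fingers move at their own pace and stop on an object; FORCE is the grip in N (left out, the last holds). Time passes only in rows, so rows that do not move let the fingers close. It gives the time, the measured TCP pose, the force and the opening at its end, in the units of the state.
- get_obs(): the state, without advancing time (a new reading comes with each control period).
- imaging.camera(name): name is "side" or "top"; returns the picture (480x640x3 uint8, red, green, blue); there is no depth.
- imaging.camera_params(name): a dict with "camera_matrix" (3x3 intrinsics, pixels), "xyz" and "rotation" of the camera in the world. Camera axes: x right, y down, z forward; pixel columns grow to the right and rows downward; lengths in m; the calibration is good to about 2 mm. A picture is of the moment at which its call begins. camera_params takes no time and is no camera call.
- robot.hand_in(): hands the job in, once; it reports no verdict.
Trained networks look in the newest picture that a camera, given by its name, has taken for a name from the list of things; names that differ only in an ending like _2 or _b are one class to them, and where a whole thing is asked for, a point or a joint stands for the part that bears it (a point fixed in the world has none). Each returns a list of dicts, best first, with "confidence" (0 to 1); they miss things now and then, are a little off and sometimes report something else, mostly with a low value. They report only what shows in the picture. A call takes as long as a camera call.
- imaging.cut_out(camera, target): "pixels" (480x640 bool, what is visible of it) and "box" ([centre column, centre row, width, height] in pixels, round what is visible of it).
- imaging.tip_of(camera, target): "pixel" ([column, row] in pixels: a listed point, or the origin of a listed thing).
The state is a dict: "time": time; "q": joint angles; "joint_velocities": joint speeds; "joint_torque": joint torques, N m; "position": TCP position; "tool_rot": TCP orientation; "ft_force": force on the tool from outside, world axes, zero at the start; "moment": the same for the moment, N m; "grip_width": finger opening in m.
Only numpy, scipy, OpenCV 4.12 (cv2) and the standard library are available. Lean on these libraries where they do the work, as an engineer would, in place of code of your own. Each camera call takes 0.05 s, during which the arm holds its last target. There are 200 camera calls.

## Working session

There is one attempt and no reset: what is moved stays moved. The work goes in short steps, Python scripts to look and compute and a shell command to move; the robot and the scene stay as the last step left them, time stands still between calls to the robot, and variables do not carry over. Pictures are saved under pics/ and viewed, about 8 in all and at most 12, crops included, and the job is handed in when it is done.

```bash
mkdir -p pics; ls
python3 - <<'E'
from rig import get_obs, imaging, robot
import cv2,json,numpy as np
o=get_obs();print({k:np.round(v,3).tolist() for k,v in o.items()})
for c in ("top","side"):
    im=imaging.camera(c);cv2.imwrite(f"pics/{c}0.png",im[:,:,::-1])
    p=imaging.camera_params(c);print(c,{k:np.round(v,4).tolist() for k,v in p.items()})
    for t in ("lock_head","dial_handle","console"):
        r=imaging.tip_of(c,t);print(t,[(np.round(d["pixel"],1).tolist(),round(d["confidence"],2)) for d in r[:2]])
        r=imaging.cut_out(c,t);print('  box',[(np.round(d["box"],1).tolist(),round(d["confidence"],2)) for d in r[:2]])
E
```

```text
pics
{'time': 0.0, 'q': [-1.509, 0.528, 1.434, -0.0, 1.181, -0.179], 'joint_velocities': [-0.001, -0.001, -0.001, -0.001, -0.0, -0.002], 'joint_torque': [0.001, -44.004, -17.659, 0.063, 0.058, -0.0], 'position': [0.149, -0.606, 0.222], 'tool_rot': [0.702, 0.086, -0.702, 0.084], 'ft_force': [0.159, 1.337, -0.859], 'moment': [-0.023, -0.008, -0.051], 'grip_width': 0.087}
top {'camera_matrix': [[455.7338, 0.0, 317.71], [0.0, 455.7338, 241.3271], [0.0, 0.0, 1.0]], 'xyz': [0.4236, 0.0771, 0.9768], 'rotation': [0.7111, -0.6971, 0.073, -0.0554]}
lock_head [([337.3, 272.5], 0.55)]
  box [([335.9, 274.6, 18.0, 19.7], 0.81)]
dial_handle [([427.0, 289.2], 0.8)]
  box [([427.1, 290.2, 28.8, 30.3], 0.7)]
console [([371.6, 284.2], 0.82)]
  box [([373.8, 235.9, 173.3, 204.1], 0.75)]
side {'camera_matrix': [[594.3028, 0.0, 326.8104], [0.0, 594.3028, 236.0097], [0.0, 0.0, 1.0]], 'xyz': [0.4539, -0.8183, 0.9255], 'rotation': [0.9153, -0.0755, 0.0243, -0.3948]}
lock_head [([295.0, 246.0], 0.79), ([235.0, 318.3], 0.61)]
  box [([296.5, 248.7, 23.8, 23.3], 0.68)]
dial_handle [([305.9, 322.6], 0.74)]
  box [([304.8, 329.1, 30.4, 25.1], 0.88)]
console [([302.9, 314.1], 0.6)]
  box [([366.3, 309.1, 223.2, 154.1], 0.81)]
```

```bash
cat > h.py <<'E'
from rig import get_obs, imaging, robot
import cv2,numpy as np
from scipy.spatial.transform import Rotation as R
def cam(c):
    p=imaging.camera_params(c);return np.array(p["camera_matrix"]),np.array(p["xyz"]),R.from_quat(p["rotation"]).as_matrix()
def atz(c,px,z):
    K,t,M=cam(c);px=np.atleast_2d(px);d=np.c_[px,np.ones(len(px))]@np.linalg.inv(K).T@M.T
    return t+d*((z-t[2])/d[:,2])[:,None]
def proj(c,X):
    K,t,M=cam(c);q=(np.atleast_2d(X)-t)@M@K.T;return q[:,:2]/q[:,2:]
def tri(pa,pb):
    A=[];b=[]
    for c,px in (("top",pa),("side",pb)):
        K,t,M=cam(c);d=M@np.linalg.inv(K)@[*px,1];d/=np.linalg.norm(d);P=np.eye(3)-np.outer(d,d);A.append(P);b.append(P@t)
    A=np.vstack(A);b=np.hstack(b);return np.linalg.lstsq(A,b,rcond=None)[0]
E
python3 - <<'E'
from h import *
print("lock",tri([337.3,272.5],[295,246]),atz("top",[337.3,272.5],.108),atz("side",[295,246],.108))
print("dial",tri([427,289.2],[305.9,322.6]),atz("top",[427,289.2],.092),atz("side",[305.9,322.6],.092))
a=cv2.imread("pics/top0.png");b=cv2.imread("pics/side0.png")
A=cv2.resize(a[200:350,270:470],(800,600),interpolation=cv2.INTER_CUBIC)
cv2.imwrite("pics/topc.png",A)
cv2.imwrite("pics/sidec.png",cv2.resize(b[190:390,180:446],(800,600),interpolation=cv2.INTER_CUBIC))
E
```

```text
lock [0.51733001 0.01806919 0.11080293] [[0.52371403 0.01807798 0.108     ]] [[0.51149637 0.02000862 0.108     ]]
dial [ 0.50263952 -0.1588986   0.09040782] [[ 0.4964571  -0.15844487  0.092     ]] [[ 0.50857863 -0.15969048  0.092     ]]
```

View pics/top0.png

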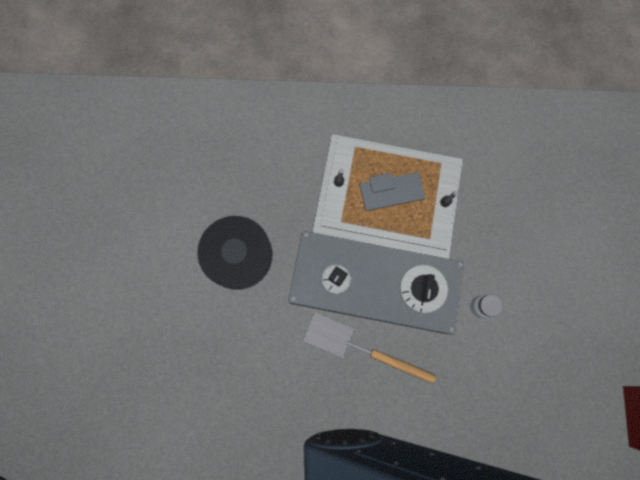

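View pics/topc.png

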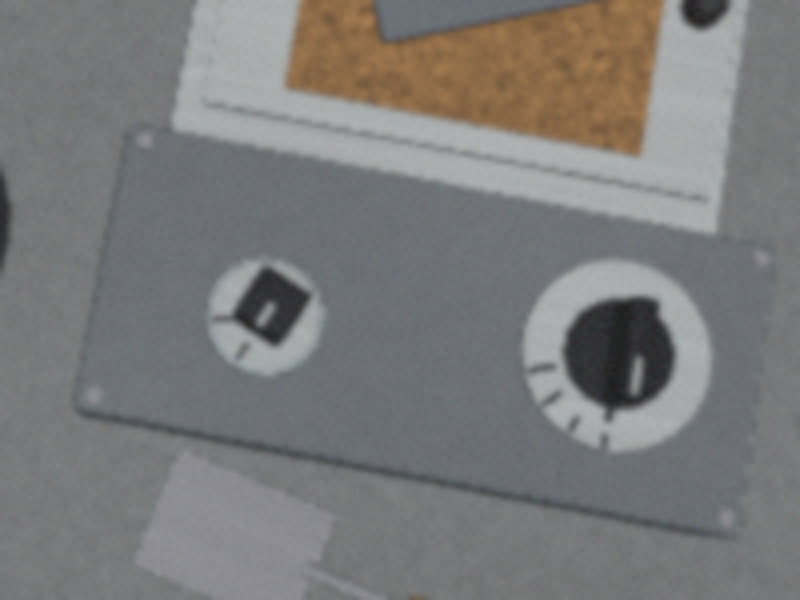

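View pics/sidec.png

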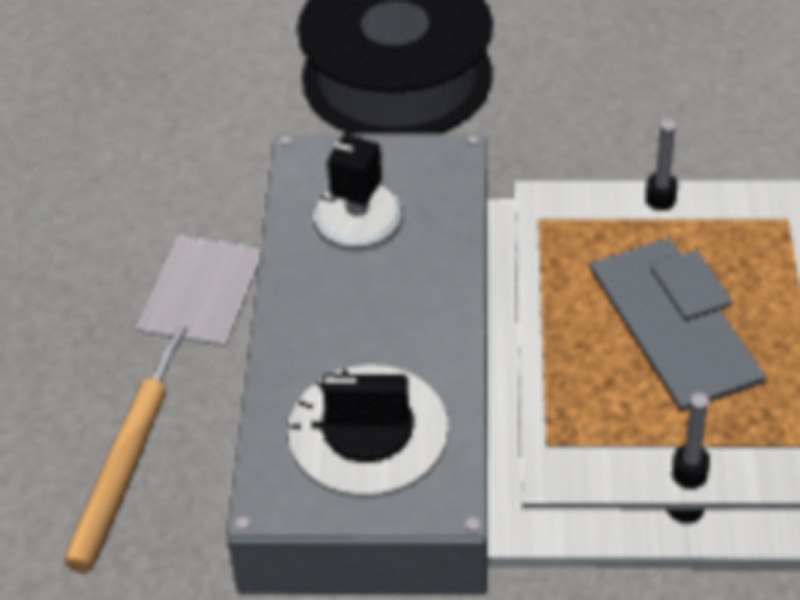

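The pictures match the detections: the lock is on the left (+y), with its collar at about px (337,279) in the top view. The dial is on the right, with its plate at about (424,289) and its nose on the rest mark. I'll refine axes and angles from the collar, the plate and the edges.

Run:
```python
from h import *
T=lambda p:np.array(p,float)/4+[270,200]; S=lambda p:np.array(p,float)*266/800+[180,190]
f=lambda n,v:print(n,np.round(v,4).tolist())
f("collar",[atz("top",T([267,316]),.072)[0],atz("side",S([357,213]),.072)[0]])
f("plate",[atz("top",T([618,355]),.062)[0],atz("side",S([368,428.5]),.062)[0]])
H=atz("top",T([[130,128],[775,242],[740,535],[78,410]]),.06);f("housing",H);f("c",H.mean(0))
f("sides",[np.linalg.norm(H[i]-H[i-1]) for i in range(4)])
d=H[0]-H[1]; f("yaw y",np.degrees(np.arctan2(-d[0],d[1])))
Q=atz("top",T([[268,265],[312,296],[278,347],[234,316]]),.126);f("head",Q);f("c",Q.mean(0))
for i in range(4):
  e=Q[i]-Q[i-1];print(np.linalg.norm(e),np.degrees(np.arctan2(e[1],e[0])))
m=atz("top",T([[618,355],[605,440],[573,423],[552,398],[541,368]]),.062)
for k in m[1:]: print("mark",np.degrees(np.arctan2(*(m[0]-k)[[1,0]])))
# overlay
for c,n,off,s in (("top","top0",(280,205),4.),("side","side0",(210,215),4.)):
  im=cv2.imread(f"pics/{n}.png")
  x0,y0=off; im=cv2.resize(im[y0:y0+145,x0:x0+190],None,fx=s,fy=s,interpolation=cv2.INTER_CUBIC)
  cv2.imwrite(f"pics/base_{c}.png",im)
o=get_obs();print(R.from_quat(o["tool_rot"]).as_matrix().round(3))
```

```text
collar [[0.5148, 0.0166, 0.072], [0.5163, 0.0134, 0.072]]
plate [[0.4997, -0.1614, 0.062], [0.5013, -0.1572, 0.062]]
housing [[0.6112, 0.0871, 0.06], [0.5592, -0.2443, 0.06], [0.4118, -0.2207, 0.06], [0.4672, 0.1097, 0.06]]
c [0.5124, -0.067, 0.06]
sides [0.1457, 0.3354, 0.1493, 0.335]
yaw y -8.914
head [[0.5334, 0.02, 0.126], [0.5192, -0.0008, 0.126], [0.495, 0.0149, 0.126], [0.5091, 0.0357, 0.126]]
c [0.5142, 0.0174, 0.126]
0.02897121272330458 -32.79664406922813
0.025211360853822366 -124.31946951187345
0.02889753610572155 146.92604388425062
0.02506967800762135 55.841134733238476
mark -10.134000292648855
mark -34.34535746991464
mark -56.76677602148621
mark -79.44899472467536
[[-0.     0.238 -0.971]
 [ 0.    -0.971 -0.238]
 [-1.    -0.     0.   ]]
```

```bash
cat >> h.py <<'E'
def to(x,y,z,yaw):
    o=get_obs();M=R.from_quat(o["tool_rot"]).as_matrix();d=M.T@(np.array([x,y,z])-o["position"])*1e3
    a=np.radians(yaw);Yt=np.array([np.cos(a),np.sin(a),0]);Xt=np.array([0,0,-1.]);G=np.c_[Xt,Yt,np.cross(Xt,Yt)]
    print("t",round(o["time"],2),"shift",d.round(1),"turn",np.degrees(R.from_matrix(M.T@G).as_rotvec()).round(1),"pos",np.round(o["position"],4),"yaw",np.degrees(np.arctan2(M[1,1],M[0,1])).round(1),"F",np.round(o["ft_force"],1),"M",np.round(o["moment"],2),"w",round(float(o["grip_width"]),4),"q6",np.round(o["q"][5],2))
E
python3 -m inch '[[87,[0,-43,-42],[0,0,0]],[87,[0,-43,-42],[0,0,0]],[87,[0,-43,-42],[0,0,0]],[87,[0,-43,-42],[0,0,0]],[87,[0,-43,-42],[0,0,0]],[87,[0,-43,-42],[0,0,0]],[87,[0,-43,-42],[0,0,0]],[87,[0,-43,-42],[0,0,0]],[87,[0,-43,-42],[0,0,0]],[87,[0,-43,-42],[0,0,0]],[87,[0,-43,-42],[0,0,0]],[87,[0,-43,-42],[0,0,0]]]' 10
python3 -m inch '[[60,[0,0,0],[-10,0,0]],[60,[0,0,0],[-10,0,0]],[60,[0,0,0],[-10,0,0]],[60,[0,0,0],[-10,0,0]],[60,[0,0,0],[-10,0,0]],[60,[0,0,0],[-10,0,0]],[60,[0,0,0],[-10,0,0]],[60,[0,0,0],[-10,0,0]],[60,[0,0,0],[-10,0,0]],[60,[0,0,0],[-10,0,0]],[60,[0,0,0],[-10,0,0]],[60,[0,0,0],[-10,0,0]]]'
python3 -c "
from h import *
to(.515,.0165,.15,57)"
```

```text
time: 2.2
position: [0.5295, 0.0238, 0.2225]
tool_rot: [0.706, 0.076, -0.699, 0.086]
ft_force: [0.4, 0.2, 0.0]
grip_width: 0.0874
time: 3.7
position: [0.5328, 0.03, 0.2241]
tool_rot: [0.252, 0.652, -0.257, 0.667]
ft_force: [-0.2, 0.1, -0.4]
grip_width: 0.0598
t 3.7 shift [ 74.  -22.1  -5.7] turn [-9.2  1.2 -0. ] pos [0.5328 0.03   0.2241] yaw 47.8 F [-0.2  0.1 -0.4] M [ 0.04 -0.11  0.08] w 0.0598 q6 -0.98
```

```bash
python3 -m inch '[[60,[24,-11,-3],[-9,1,0]],[60,[25,-7,-2],[0,0,0]],[60,[15,-3,0],[0,0,0]],[60,[0,0,0],[0,0,0]]]'
python3 -c "
from h import *
to(.515,.0165,.13,57)
print(get_obs()['q'])
im=imaging.camera('top')
cv2.imwrite('pics/t1.png',cv2.resize(im[200:350,250:450,::-1],None,fx=4,fy=4,interpolation=cv2.INTER_CUBIC))
im=imaging.camera('side')
cv2.imwrite('pics/s1.png',cv2.resize(im[150:300,210:410,::-1],None,fx=4,fy=4,interpolation=cv2.INTER_CUBIC))"
```

```text
time: 4.2
position: [0.5178, 0.0157, 0.1598]
tool_rot: [0.2, 0.676, -0.2, 0.681]
ft_force: [-0.2, -0.1, 0.2]
grip_width: 0.0599
t 4.2 shift [29.8 -0.9 -3.1] turn [ 0.2  0.4 -0.1] pos [0.5178 0.0157 0.1598] yaw 57.2 F [-0.2 -0.1  0.2] M [-0.03 -0.14  0.01] w 0.0599 q6 -1.18
[-1.84982880e-01  4.72264916e-01  1.76795666e+00 -1.46082232e-03
  8.93892490e-01 -1.18234707e+00]
```

View pics/s1.png

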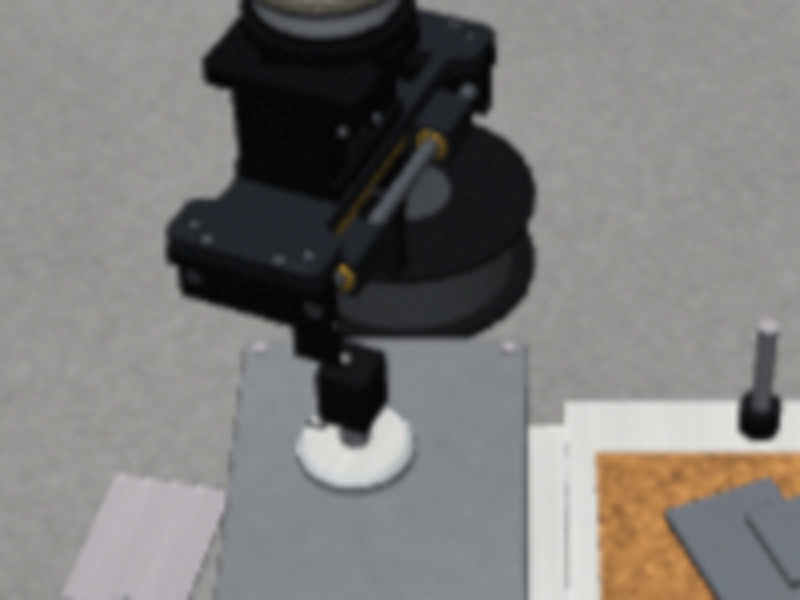

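The side view shows the open gripper directly above the square head (head at about crop px (352,385)), with one finger on its near-left face. Nothing else is close, so I'm descending.

```bash
python3 -m inch '[[60,[15,-1,-3],[0,0,0]],[60,[15,0,0],[0,0,0]],[60,[15,0,0],[0,0,0]],[60,[12,0,0],[0,0,0]],[60,[6,0,0],[0,0,0]],[60,[3,0,0],[0,0,0]],[60,[0,0,0],[0,0,0]]]' 
python3 -c "
from h import *
to(.515,.0165,.092,57)"
```

```text
time: 5.18
position: [0.5207, 0.0161, 0.0945]
tool_rot: [0.2, 0.672, -0.199, 0.685]
ft_force: [0.1, -0.7, 0.8]
grip_width: 0.06
t 5.17 shift [ 2.4 -2.7 -5. ] turn [ 0.3  1.  -0.3] pos [0.5207 0.0161 0.0945] yaw 57.3 F [ 0.1 -0.7  0.8] M [ 0.03 -0.13  0.01] w 0.06 q6 -1.18
```

```bash
python3 -m inch '[[60,[2,-2,-4],[0,1,0]],[60,[0,-1,-1],[0,0,0]],[60,[0,0,0],[0,0,0]]]' 
python3 -c "
from h import *
to(.515,.0165,.092,57)"
python3 -m inch '[[20,[0,0,0],[0,0,0]],[20,[0,0,0],[0,0,0]],[20,[0,0,0],[0,0,0]],[20,[0,0,0],[0,0,0]],[20,[0,0,0],[0,0,0]]]' 5
python3 -c "
from h import *
to(.515,.0165,.092,57)"
```

```text
time: 5.55
position: [0.515, 0.0161, 0.093]
tool_rot: [0.202, 0.678, -0.197, 0.679]
ft_force: [-0.1, 0.7, 0.0]
grip_width: 0.0603
t 5.55 shift [ 1.   0.3 -0.2] turn [ 0.3  0.  -0.4] pos [0.515  0.0161 0.093 ] yaw 57.3 F [-0.1  0.7  0. ] M [ 0.04 -0.16  0.03] w 0.0603 q6 -1.2
time: 6.18
position: [0.5167, 0.018, 0.0935]
tool_rot: [0.204, 0.676, -0.196, 0.68]
ft_force: [0.8, 1.2, -0.7]
grip_width: 0.0279
t 6.17 shift [ 1.4 -2.2 -0.7] turn [ 0.1  0.1 -0.7] pos [0.5167 0.018  0.0935] yaw 57.1 F [ 0.8  1.2 -0.7] M [ 0.21 -0.12  0.01] w 0.0279 q6 -1.2
```

```bash
python3 -m inch '[[20,[0,0,0],[0,0,0]],[20,[3,0,0],[0,0,0]],[20,[3,0,0],[0,0,0]],[20,[3,0,0],[0,0,0]],[20,[3,0,0],[0,0,0]]]' 40
python3 -c "
from h import *
to(.515,.0165,.0845,57)"
```

```text
time: 6.8
position: [0.517, 0.0179, 0.084]
tool_rot: [0.204, 0.676, -0.196, 0.68]
ft_force: [-5.7, 1.6, 34.6]
grip_width: 0.0278
t 6.8 shift [-0.6 -2.3 -0.9] turn [ 0.1  0.2 -0.7] pos [0.517  0.0179 0.084 ] yaw 57.1 F [-5.7  1.6 34.6] M [ 0.27  1.05 -0.07] w 0.0278 q6 -1.2
```

```bash
python3 -m inch '[[20,[0.5,0,0],[8,0,0]],[20,[0.5,0,0],[8,0,0]],[20,[0.5,0,0],[8,0,0]]]' 40
python3 -c "
from h import *
to(.515,.0165,.0845,57)"
```

```text
time: 7.18
position: [0.5166, 0.0178, 0.0849]
tool_rot: [0.344, 0.618, -0.336, 0.621]
ft_force: [-0.9, 1.0, 7.2]
grip_width: 0.0281
t 7.17 shift [ 0.4 -2.1  0.2] turn [-24.6   0.1  -0.7] pos [0.5166 0.0178 0.0849] yaw 32.4 F [-0.9  1.   7.2] M [0.13 0.15 0.06] w 0.0281 q6 -0.76
```

```bash
python3 -m inch '[[20,[0.7,0,0],[8,0,0]],[20,[0.7,0,0],[8,0,0]],[20,[0.7,0,0],[7,0,0]],[20,[0.5,0,0],[5,0,0]],[20,[0.5,0,0],[4,0,0]]]' 40
python3 -c "
from h import *
to(.515,.0165,.0845,57)"
```

```text
time: 7.8
position: [0.5164, 0.0172, 0.0846]
tool_rot: [0.504, 0.498, -0.497, 0.501]
ft_force: [-0.0, -1.4, 7.8]
grip_width: 0.0284
t 7.8 shift [ 0.1 -1.4  0.7] turn [-57.1   0.   -0.7] pos [0.5164 0.0172 0.0846] yaw -0.1 F [-0.  -1.4  7.8] M [-0.16  0.14  1.32] w 0.0284 q6 -0.19
```

The stop is reached: 57° turned by the tool with a moment of 1.3 N m, pressed throughout. I'll open the fingers so it springs up.

```bash
python3 -m inch '[[60,[0,0,0],[0,0,0]],[60,[0,0,0],[0,0,0]],[60,[0,0,0],[0,0,0]],[60,[-15,0,0],[0,0,0]],[60,[-30,0,0],[0,0,0]],[60,[-40,0,0],[0,0,0]],[60,[0,20,50],[-10,0,0]],[60,[0,20,50],[-10,0,0]],[60,[0,0,50],[-10,0,0]]]' 
python3 -c "
from h import *
to(.5005,-.1595,.14,79.2)
ims=[]
for c,(x,y) in (('top',(270,220)),('side',(230,200))):
  im=imaging.camera(c);ims.append(cv2.resize(im[y:y+120,x:x+130,::-1],(400,369),interpolation=cv2.INTER_CUBIC))
  for t in ('lock_head','dial_handle'): print(c,t,[(np.round(d['pixel'],1),d['confidence']) for d in imaging.tip_of(c,t)[:2]])
cv2.imwrite('pics/rel.png',np.hstack(ims))"
```

```text
time: 8.93
position: [0.5819, -0.1264, 0.1765]
tool_rot: [0.35, 0.613, -0.344, 0.619]
ft_force: [-0.3, -0.1, 0.2]
grip_width: 0.0599
t 8.93 shift [ 35.4 -87.2 -13.9] turn [-48.    0.4  -0.6] pos [ 0.5819 -0.1264  0.1765] yaw 31.2 F [-0.3 -0.1  0.2] M [ 0.   -0.11  0.03] w 0.0599 q6 -0.95
top lock_head [(array([335.4, 275.5]), 0.6)]
top dial_handle [(array([425.3, 287.3]), 0.41)]
side lock_head []
side dial_handle [(array([302.9, 324.1]), 0.98)]
```

View pics/rel.png

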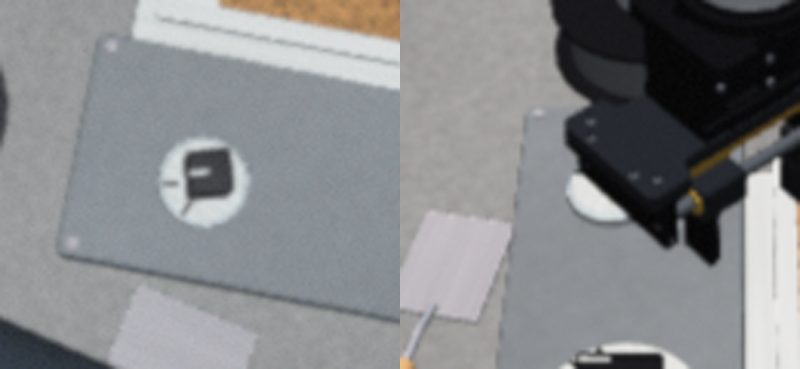

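The white line on the lock now points at the left-hand (released) mark. The gripper hides the side view, so I'll confirm "up" once it has moved away.

```bash
python3 -m inch '[[60,[0,-44,-7],[0,0,0]],[50,[0,-44,-7],[0,0,0]],[40,[0,0,0],[-10,0,0]],[40,[0,0,0],[-10,0,0]],[40,[0,0,0],[-10,0,0]],[40,[0,0,0],[-10,0,0]],[40,[0,0,0],[-8,0,0]],[40,[0,0,0],[0,0,0]]]' 
python3 -c "
from h import *
to(.5005,-.1595,.14,79.2)
ims=[]
for c,(x,y) in (('top',(300,220)),('side',(230,200))):
  im=imaging.camera(c);ims.append(cv2.resize(im[y:y+150,x:x+160,::-1],(400,375),interpolation=cv2.INTER_CUBIC))
  for t in ('lock_head','dial_handle'): print(c,t,[(np.round(d['pixel'],1),d['confidence']) for d in imaging.tip_of(c,t)[:2]])
cv2.imwrite('pics/rel2.png',np.hstack(ims))
for z in (.108,.099): print(z,proj('side',[.516,.0168,z]),proj('top',[.516,.0168,z]))
"
```

```text
time: 10.22
position: [0.4882, -0.1434, 0.1754]
tool_rot: [0.06, 0.705, -0.052, 0.705]
ft_force: [0.0, -0.5, -0.1]
grip_width: 0.0396
t 10.22 shift [ 35.3 -14.3  14.8] turn [ 1.7 -0.1 -0.6] pos [ 0.4882 -0.1434  0.1754] yaw 80.9 F [ 0.  -0.5 -0.1] M [ 0.06 -0.14  0.01] w 0.0396 q6 -1.93
top lock_head [(array([337.1, 269.1]), 0.69), (array([234.3, 254.6]), 0.35)]
top dial_handle [(array([426.3, 287.9]), 0.54)]
side lock_head [(array([302.5, 313.2]), 0.2)]
side dial_handle [(array([304.4, 323.6]), 0.62)]
0.108 [[297.46812829 246.84751534]] [[337.92759323 276.52645208]]
0.099 [[297.69159174 250.09775329]] [[337.600332   277.01341703]]
```

View pics/rel2.png

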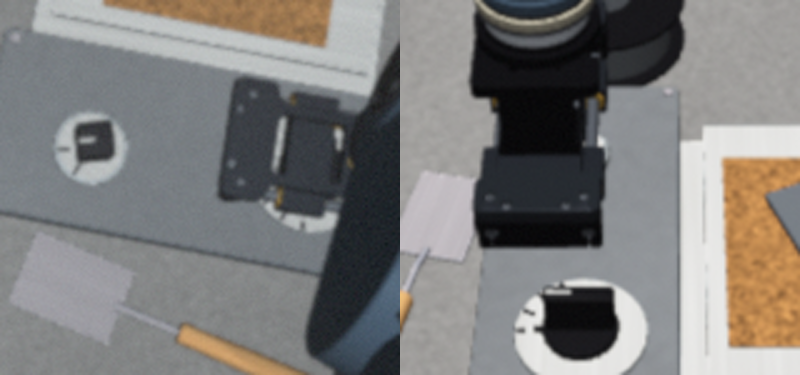

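The gripper still hides the lock in the side view. I'll step aside briefly to confirm it is up before touching the dial.

```bash
python3 -m inch '[[40,[0,0,50],[0,0,0]],[40,[0,0,50],[0,0,0]],[40,[0,0,0],[0,0,0]]]' 
python3 -c "
from h import *
to(.5005,-.1595,.14,79.2)
im=imaging.camera('side');cv2.imwrite('pics/s2full.png',im[:,:,::-1])
print([(np.round(d['pixel'],1),d['confidence']) for d in imaging.tip_of('side','lock_head')[:2]])
a=cv2.imread('pics/side0.png')
x,y=250,215
cv2.imwrite('pics/cmp.png',np.hstack([cv2.resize(i[y:y+80,x:x+90],(400,356),interpolation=cv2.INTER_CUBIC) for i in (a,im[:,:,::-1])]))
"
```

```text
time: 10.9
position: [0.5884, -0.1609, 0.1744]
tool_rot: [0.062, 0.706, -0.054, 0.704]
ft_force: [-0.4, -1.3, -0.8]
grip_width: 0.0399
t 10.9 shift [ 34.5 -13.3 -86.9] turn [ 1.4 -0.2 -0.6] pos [ 0.5884 -0.1609  0.1744] yaw 80.6 F [-0.4 -1.3 -0.8] M [ 0.08 -0.18 -0.05] w 0.0399 q6 -1.87
[(array([295.6, 248.4]), 0.7)]
```

View pics/cmp.png

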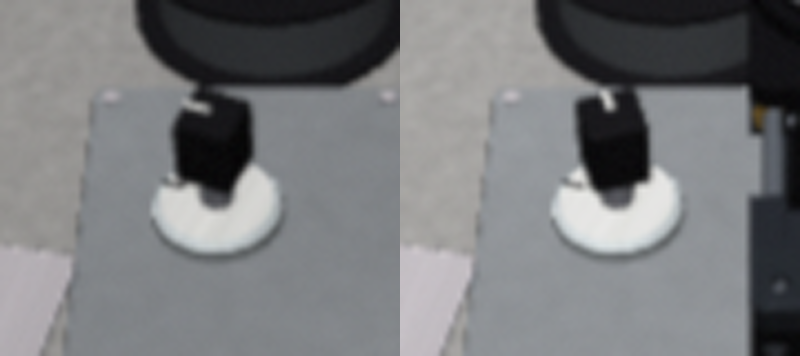

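The head's top is at the same height as at the start (crop rows about 90), the stem is visible below it and it is turned. So the lock is released and up. Next, the dial.

```bash
python3 -m inch '[[40,[0,-7,-44],[1.4,0,0]],[40,[0,-6,-43],[0,0,0]],[40,[30,0,0],[0,0,0]],[40,[0,0,0],[0,0,0]]]' 
python3 -c "
from h import *
to(.5005,-.1595,.079,79.2)"
```

```text
time: 11.5
position: [0.4869, -0.154, 0.1441]
tool_rot: [0.073, 0.709, -0.062, 0.699]
ft_force: [-0.4, -0.7, 0.0]
grip_width: 0.0398
t 11.5 shift [64.8 -3.8 15.4] turn [-0.1 -0.9 -0.8] pos [ 0.4869 -0.154   0.1441] yaw 79.1 F [-0.4 -0.7  0. ] M [ 0.05 -0.14 -0.02] w 0.0398 q6 -1.92
```

```bash
python3 -m inch '[[40,[10,-4,15],[0,-0.9,-0.8]],[40,[10,0,0],[0,0,0]]]' 
python3 -c "
from h import *
to(.5005,-.1595,.079,79.2)"
```

```text
time: 11.75
position: [0.5029, -0.1618, 0.125]
tool_rot: [0.066, 0.702, -0.069, 0.706]
ft_force: [0.8, -0.4, -0.5]
grip_width: 0.04
t 11.75 shift [46.   1.9 -3.1] turn [-0.2  0.3  0.1] pos [ 0.5029 -0.1618  0.125 ] yaw 79.0 F [ 0.8 -0.4 -0.5] M [ 0.11 -0.13 -0.03] w 0.04 q6 -1.9
```

```bash
python3 -m inch '[[40,[12,2,-3],[0,0.3,0]],[40,[12,0,0],[0,0,0]],[40,[12,0,0],[0,0,0]],[40,[6,0,0],[0,0,0]],[40,[0,0,0],[0,0,0]]]' 
python3 -c "
from h import *
to(.5005,-.1595,.080,79.2)"
```

```text
time: 12.38
position: [0.5002, -0.1587, 0.0787]
tool_rot: [0.067, 0.705, -0.068, 0.703]
ft_force: [0.6, -0.1, 0.3]
grip_width: 0.04
t 12.38 shift [-1.3 -0.7  0.5] turn [-0.1 -0.1  0.1] pos [ 0.5002 -0.1587  0.0787] yaw 79.1 F [ 0.6 -0.1  0.3] M [ 0.13 -0.2  -0.02] w 0.04 q6 -1.9
```

```bash
python3 -m inch '[[5,[-1.5,0,0],[0,0,0]],[5,[0,0,0],[0,0,0]],[5,[0,0,0],[0,0,0]],[5,[0,0,0],[0,0,0]],[5,[0,0,0],[0,0,0]]]' 6
python3 -c "
from h import *
to(.5005,-.1595,.080,79.2)"
```

```text
time: 13.0
position: [0.5009, -0.1591, 0.0813]
tool_rot: [0.066, 0.704, -0.068, 0.704]
ft_force: [-0.6, 0.8, -1.1]
grip_width: 0.0142
t 13.0 shift [ 1.3 -0.5 -0.3] turn [-0.1 -0.   0.1] pos [ 0.5009 -0.1591  0.0813] yaw 79.1 F [-0.6  0.8 -1.1] M [ 0.07 -0.16  0.07] w 0.0142 q6 -1.9
```

```bash
python3 -m inch '[[5,[0,0,0],[0,0,0]],[5,[0,0,0],[0,0,0]],[5,[0,0,0],[8,0,0]],[5,[0,0,0],[8,0,0]],[5,[0,0,0],[8,0,0]],[5,[0,0,0],[8,0,0]],[5,[0,0,0],[8,0,0]],[5,[0,0,0],[8,0,0]]]' 45
python3 -c "
from h import *
to(.5005,-.1595,.080,10.4)"
```

```text
time: 14.0
position: [0.5006, -0.1596, 0.0813]
tool_rot: [0.353, 0.612, -0.356, 0.612]
ft_force: [-0.1, 0.1, 0.4]
grip_width: 0.0136
t 14.0 shift [ 1.3 -0.  -0.1] turn [19.4  0.2  0.2] pos [ 0.5006 -0.1596  0.0813] yaw 29.8 F [-0.1  0.1  0.4] M [ 0.09 -0.14  0.28] w 0.0136 q6 -1.03
```

```bash
python3 -m inch '[[5,[0,0,0],[8,0,0]],[5,[0,0,0],[8,0,0]],[5,[0,0,0],[4,0,0]],[5,[0,0,0],[0,0,0]],[5,[0,0,0],[0,0,0]]]'
python3 -c "
from h import *
to(.5005,-.1595,.080,10.4)
im=imaging.camera('top')[:,:,::-1];im2=imaging.camera('side')[:,:,::-1]
for c in('top','side'):print(c,[(np.round(d['pixel'],1),d['confidence']) for d in imaging.tip_of(c,'bed')[:2]])
cv2.imwrite('pics/fin.png',np.hstack([cv2.resize(im[130:350,280:480],(400,440)),cv2.resize(im2[190:390,200:400],(400,440))]))"
```

```text
time: 14.62
position: [0.5003, -0.1597, 0.0813]
tool_rot: [0.456, 0.539, -0.46, 0.539]
ft_force: [0.5, -0.7, -0.7]
grip_width: 0.0136
t 14.62 shift [ 1.3  0.2 -0.2] turn [-1.1  0.2  0.2] pos [ 0.5003 -0.1597  0.0813] yaw 9.3 F [ 0.5 -0.7 -0.7] M [ 0.1  -0.17  0.14] w 0.0136 q6 -0.68Traceback (most recent call last):
  File "<string>", line 5, in <module>
    for c in('top','side'):print(c,[(np.round(d['pixel'],1),d['confidence']) for d in imaging.tip_of(c,'bed')[:2]])
                                                                                      ~~~~~~~~~~~~~~^^^^^^^^^
ValueError: it knows: console, dial_handle, lock_head, nozzle_jar, scraper, spool
```

```bash
python3 -c "
from h import *
im=imaging.camera('top')[:,:,::-1];im2=imaging.camera('side')[:,:,::-1];a=cv2.imread('pics/side0.png')
f=lambda i:cv2.resize(i[190:400,240:450],(400,400),interpolation=cv2.INTER_CUBIC)
cv2.imwrite('pics/fin.png',np.hstack([f(a),f(im2)]));cv2.imwrite('pics/fint.png',im)
# bed front corners expected heights
yaw=np.radians(-9.2);ex=np.array([np.cos(yaw),np.sin(yaw)]);ey=np.array([-ex[1],ex[0]]);c=np.array([.5124,-.067])+.195*ex
for z in (.048,.068,.078):
  P=[[*(c+u*.1*ex+v*.135*ey),z] for u,v in((-1,-1),(-1,1))];print(z,((proj('side',P)-[240,190])*400/210).round(0).tolist())
to(.5005,-.1595,.080,10.4)"
```

```text
0.048 [[217.0, 318.0], [209.0, 113.0]]
0.068 [[217.0, 305.0], [209.0, 100.0]]
0.078 [[217.0, 299.0], [209.0, 94.0]]
t 14.82 shift [ 1.3  0.2 -0.2] turn [-1.2  0.2  0.2] pos [ 0.5003 -0.1597  0.0813] yaw 9.2 F [-0.4  0.  -0.5] M [ 0.11 -0.18  0.15] w 0.0139 q6 -0.68
```

View pics/fin.png

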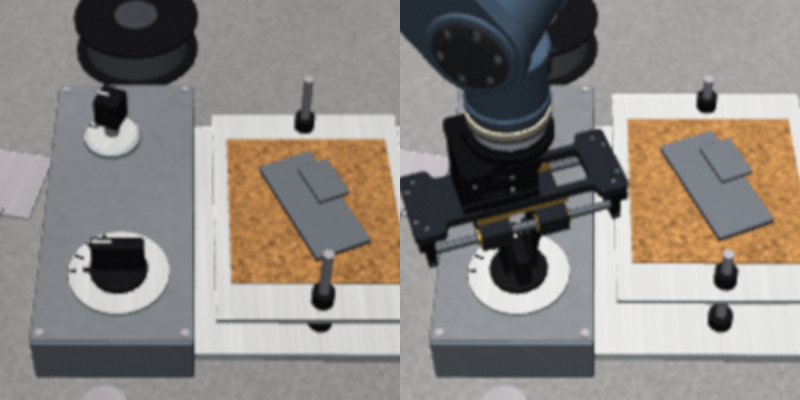

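The bed's near edge moved from crop row 319 to 300, and its far edge from 116 to 94. That is 19 to 21 px, against 19 px predicted for 30 mm. The tool has turned 69.9° (1.22 rad) and is steady, so I'm handing in.

```bash
python3 -c "
from h import *
robot.hand_in();to(.5005,-.1595,.080,10.4)"
```

```text
the job is handed in; nothing more can be done
the job is handed in; nothing more can be done
```

The lock is released and the bed is raised to the third step. I handed in at about 15 s, still gripping the dial with 45 N.

- **Lock:** I gripped the knob, pressed it to the bottom (35 N at the stop) and turned it clockwise to its hard stop, where the tool felt 1.3 N m. I then let go. The pictures showed its mark on the released line and the head back at full height before I touched the dial.
- **Dial:** I gripped the bar and turned it clockwise. The tool turned 69.9° (1.22 rad, third click at 1.2), and the yaw stayed steady over the last readings with about 0.15 N m on it.
- **Bed:** its edges moved 19 to 21 px in the side view, against 19 px expected for 30 mm.
- **Failed or disagreed:**
  - The networks' positions from the two cameras disagreed by about 12 mm in x. I used the centres of the collar and the dial plate instead, and these agreed to about 4 mm.
  - One query for the bed was refused because the networks don't know that name.
  - The hand-in gave no verdict, and the state could no longer be read after it.
- **Not checked:** I did not measure the spool, scraper and jar at the end, but I felt no contact with them. The spool looked unmoved in the last picture; the scraper and jar were only partly in view.

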